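Make the click knives safe and put the yellow one back in its block

TASK

Put the yellow click knife back from the bench stand into the free socket of the wooden block, the one with the yellow ring, fully home and upright, and leave both it and the red knife there with their blades drawn in. You cannot see the blades down in the sockets: feel the push button on top of each knife (it stands low when the blade is out), and click it, gently, if the blade is out; never pull a knife out of its socket with the blade out. Leave the red knife in its socket and everything else as it stands, and let the knife down into its socket rather than dropping it.

Things in the scene. Friction and masses are not known exactly. Their poses are not given: they have to be found in the camera images.
- yellow_mid (a point): Yellow click knife, pen-shaped, upright, 136 mm tall, 50 g; this point is on its axis half-way up, z along the axis to the button. From here: nose tip -68 mm, 15 mm thick shaft -48 to +2, black collar 25 mm across +2 to +7 (hangs on the socket rim), 16 mm thick sleeve +7 to +57 (grip it here), then the 11 mm wide black button. Starts in the bench stand, this point 88 mm above the table.
- yellow_rim (a point): Yellow knife: centre of the top of its sleeve, 57 mm above its half-way point. The push-push button sticks up from here: its top is 11 mm above this point with the blade IN; 6 mm above with the blade OUT, when it is caught 5 mm lower. Pressed to its firm end stop (about 3 mm above this point) and let go, it changes over, in to out or out to in; it has clicked about 0.5 mm before the stop.
- red_mid (a point): Red click knife in one of the sockets of the wooden block; the same make as the yellow one, all sizes alike, this point 88 mm above the table. Both buttons are sprung along the axis: about 3 N to move one from its full height, 5 N where it is caught, 6 N at the end stop. A touch under 2.5 N moves it in neither state; over 20 N on a button is too hard.
- red_rim (a point): Red knife: centre of the top of its sleeve, 57 mm above its half-way point; button top 11 mm above this with the blade in, 6 mm with the blade out, as for the yellow knife.
- socket (a point): Centre of the mouth of the free socket in the wooden block, on the block's top face, 90 mm above the table; a flat yellow ring, 41 mm across, lies round it. z up, y along the row of three sockets, x across the block. The socket is 17.5 mm wide, 84 mm deep. A knife fully home has its collar on the rim and its half-way point 2 mm below this point.
- block: Wooden block fixed to the table, 64 (x) by 190 (y) by 90 mm high, origin at the centre of its underside, with three sockets on its mid-line at y = -60, 0 and +60 mm; one holds the red knife, one the awl, one (yellow ring) is free.
- stand: Bench stand fixed to the table: grey steel block 56 by 56 mm, 90 mm high, on a dark foot plate 96 by 96 by 6 mm, one socket in the middle like those of the block; the yellow knife hangs in it by its collar with the nose 20 mm above the table. Origin at the centre of the underside.
- awl: Awl with a dark, rounded wooden handle (up to 27 mm thick), in one of the sockets of the block; it has no button. Its top is 145 mm above the table. Origin at its point, 20 mm above the table. Not to be moved.
- brush_jar: Glass jar of brushes, 86 mm across, 240 mm high with the brushes; origin at the centre of its underside. Not to be moved.
- paint_tub: White paint tub with a blue band, 137 mm across, 150 mm high; origin at the centre of its underside. Not to be moved.
- glue_bottle: White glue bottle with an orange cap, 48 mm across, 150 mm high; origin at the centre of its underside. Not to be moved.
- scissors: Scissors with yellow handles lying flat, 160 mm long, 12 mm high; origin near the pivot, on the table. Not to be moved.
Mind the look-alikes: they are no part of the job. What is shaped like the part that bears red_mid but orange is not meant.

How it is judged:
By the outcome, as a careful person would: the job done as asked, in the order asked, and still so for the second after the job is handed in, with the robot touching nothing.
It also fails if it takes over 70 s, if anything falls off the work surface, if the arm or the gripper's body presses on something with over 40 N, if the wrist force passes 120 N, or if a joint passes its speed limit or range.

ROBOT

A 6-joint arm with a two-finger parallel gripper is mounted at the origin on the work surface. World frame = base frame: x ahead of the robot, y to its left, z up, the work surface at z = 0. Lengths are in mm, angles in rad, forces in N, time in s.
With the tool pointing down it reaches from about 250 to 800 mm from the base axis. Payload 3.9 kg.
Tool frame: the origin (TCP) lies on the front face of the gripper's body, between the roots of the fingers; the fingertips stand 73 mm ahead of it and the grasp point (between the pads) lies ahead of it (r.grasp_offset is the x of the grasp point in the tool frame, in mm); x points along the fingers, z is the direction in which the jaws open and shut, and the axes are right-handed (so a half turn about x gives the same grasp; the last joint's range is limited). The gripper opens to 85 mm and grips with 20 to 120 N. Pads are 22 mm wide; open, the fingers measure 114 mm over their backs; the gripper's body (76 mm by 85 mm) begins 54 mm behind the grasp point. The pads swing forward as they close: fully open they stand 13 mm farther back than shut.
Start: joints at [1.349, 0.26, -0.138, 1.173, 0, 1.571], TCP at [115.489, 512.131, 303.904] pointing down, gripper open.
Joint ranges: [-2.78, 2.78], [-0.83, 1.72], [-1.28, 1.37], [-1.9, 2.12], [-1.57, 1.48], [-3.14, 3.14]. Speed limits (rad/s): [2.57, 2.57, 3.14, 3.14, 3.14, 3.14].

INTERFACE

Orientations are given as a unit quaternion [x, y, z, w].
In Python, from station import r, vision gives the robot as it stands. The module is installed in compiled form; this text tells all that it offers.
- The arm moves only by the shell command python3 -m crank 'ROWS' [OPENING] [FORCE]. ROWS is JSON, a list of rows, each a list of 2 entries, a list of its own where there are three numbers: the shift along the tool's x, y, z in units of 40 mm (1.0 is 40 mm), then the turn, a rotation vector about the tool's x, y, z in units of 8 degrees (1.0 is 8 degrees). A call has 1 to 8 rows; each row is the pose to reach, as a shift and turn from the pose commanded when the call began, along the tool's axes at that moment; what a row does not reach only later rows make up. A row lasts 1/10 s, in which the tool goes at most 50 mm and 8.59 degrees, less where a joint would pass 70% of its speed; a pose out of reach is approached as far as the arm can. A call with a gripper value outside its range is refused whole. OPENING is the opening, from 0 (shut) to 1 (fully open), set as the call begins (- or left out, the last holds). The fingers move at their own pace and stop on an object; FORCE is the grip in N (left out, the last holds). Time passes only in rows, so rows that repeat a pose let the fingers close. It gives the time, the measured TCP pose, the force and the opening at its end, in the units of the state.
- r.sense(): the state, without advancing time (a new reading comes with each control period).
- vision.snapshot(name): name is "scene" or "top" or "wrist"; returns (picture, depth): 400x640x3 uint8, red, green, blue; 400x640 float32, mm along the optical axis (not along the pixel's ray), 0 where there is no reading.
- vision.calibration(name): a dict with "vfov" (degrees; the focal length in pixels is half the picture's height over the tangent of half this angle, whatever the lens; pixels are square), "cx", "cy" (the principal point, pixels), "pose" (4x4, takes a point from camera to world coordinates). Camera axes: x right, y up, looking along -z (the intrinsics and any distortion apply to the point x, -y, -z); pixel columns grow to the right and rows downward; lengths in mm; the calibration is good to about 2 mm. A picture is of the moment at which its call begins: read the wrist's pose just before it. calibration takes no time and is no camera call; for the wrist camera it gives the pose at the moment of the call.
- r.hand_in(): hands the job in, once; it reports no verdict.
Trained networks look in the newest picture that a camera, given by its name, has taken for a name from the list of things; names that differ only in an ending like _2 or _b are one class to them, and where a whole thing is asked for, a point or a joint stands for the part that bears it (a point fixed in the world has none). Each returns a list of dicts, best first, with "conf" (0 to 1); they miss things now and then, are a little off and sometimes report something else, mostly with a low value. They report only what shows in the picture. A call takes as long as a camera call. They do not tell look-alikes from the thing itself.
- vision.spot_in(camera, name): "extent" ([left, top, width, height] in pixels, round what is visible of it).
The state is a dict: "clock": time; "joint_positions": joint angles; "dq": joint speeds; "joint_torque": joint torques, N m; "position": TCP position; "eef_rot": TCP orientation; "ft_force": force on the tool from outside, world axes, zero at the start; "torque": the same for the moment, N m; "width": opening from 0.0 (shut) to 1.0 (fully open).
Only numpy, scipy, OpenCV 4.12 (cv2) and the standard library are available. Lean on these libraries where they do the work, as an engineer would, in place of code of your own. Each camera call takes 0.05 s, during which the arm holds its last target.

## Working session

There is one attempt and no reset: what is moved stays moved. The work goes in short steps, Python scripts to look and compute and a shell command to move; the robot and the scene stay as the last step left them, time stands still between calls to the robot, and variables do not carry over. Pictures are saved under pics/ and viewed, and the job is handed in when it is done.

```bash
mkdir -p pics; cat > h.py <<'E'
import numpy as np, cv2
from station import r, vision
def snap(n,f=None):
    p,d=vision.snapshot(n)
    if f: cv2.imwrite('pics/'+f,p[:,:,::-1])
    return p,d
def K(c):
    f=200/np.tan(np.radians(c['vfov'])/2); return f,c['cx'],c['cy']
def world(c,u,v,z):
    f,cx,cy=K(c); T=np.array(c['pose']); return (T@np.array([(u-cx)/f*z,-(v-cy)/f*z,-z,1]))[:3]
def proj(c,P):
    f,cx,cy=K(c); T=np.linalg.inv(np.array(c['pose'])); q=T@np.append(P,1); return np.array([cx+f*q[0]/-q[2],cy-f*q[1]/-q[2]])
def rayz(c,u,v,z):
    a=world(c,u,v,1.);o=np.array(c['pose'])[:3,3];d=a-o;return o+d*(z-o[2])/d[2]
E
python3 - <<'E'
from h import *
s=r.sense();print(s,r.grasp_offset)
for n in ['scene','top','wrist']:
    c=vision.calibration(n);print(n,c)
    snap(n,n+'0.png')
    for k in ['yellow_mid','red_mid','socket','block','stand','awl']:
        print(k,[(d['extent'],round(d['conf'],2)) for d in vision.spot_in(n,k)][:4])
E
```

```text
{'clock': 0.0, 'joint_positions': array([ 1.34899073e+00,  2.60711993e-01, -1.39385325e-01,  1.17270096e+00,
       -1.13787393e-05,  1.57080954e+00]), 'dq': array([ 0.00051868,  0.00034353,  0.00034265, -0.000634  ,  0.00053661,
       -0.00027071]), 'joint_torque': array([ 3.20775243e-04, -4.05681968e+01,  2.53919953e+01,  1.88196060e-02,
       -3.94670485e-05, -1.33140449e-05]), 'position': array([115.37858553, 511.60740452, 303.04394472]), 'eef_rot': array([-0.44203179,  0.55281902,  0.44114146,  0.55171844]), 'ft_force': array([ 0.74876352, -0.68553081,  0.00554212]), 'torque': array([-0.02618531,  0.04774465,  0.03289615]), 'width': 1.00127865440604} 53.900000000000006
scene {'vfov': 45.74245542110705, 'cx': 306.67175491155217, 'cy': 192.8530757201552, 'pose': array([[-6.12480370e-01, -4.73940176e-01,  6.32651963e-01,
         1.30437332e+03],
       [ 7.90105515e-01, -3.42217179e-01,  5.08547616e-01,
         6.25053603e+02],
       [-2.45167765e-02,  8.11337237e-01,  5.84064051e-01,
         8.30700789e+02],
       [ 0.00000000e+00,  0.00000000e+00,  0.00000000e+00,
        
[... 980 characters left out ...]
), ([296.9, 171.8, 1.2, 4.8], 0.38)]
socket [([297.8, 205.5, 13.7, 7.9], 0.6)]
block [([256.9, 189.7, 57.4, 34.1], 0.74)]
stand [([350.7, 171.1, 33.3, 38.4], 0.69)]
awl [([259.0, 199.1, 10.6, 7.4], 0.48)]
wrist {'vfov': 59.825163684792614, 'cx': 318.6521660069759, 'cy': 201.40033726223334, 'pose': array([[ 2.19653442e-01, -9.40974833e-01, -2.57524229e-01,
         4.96275253e+01],
       [ 9.75577876e-01,  2.11749538e-01,  5.83947084e-02,
         5.26764245e+02],
       [-4.17314529e-04, -2.64061539e-01,  9.64505744e-01,
         3.73018026e+02],
       [ 0.00000000e+00,  0.00000000e+00,  0.00000000e+00,
         1.00000000e+00]])}
yellow_mid []
red_mid []
socket []
block []
stand []
awl []
```

```bash
ls pics
```

```text
scene0.png
top0.png
wrist0.png
```

View pics/scene0.png

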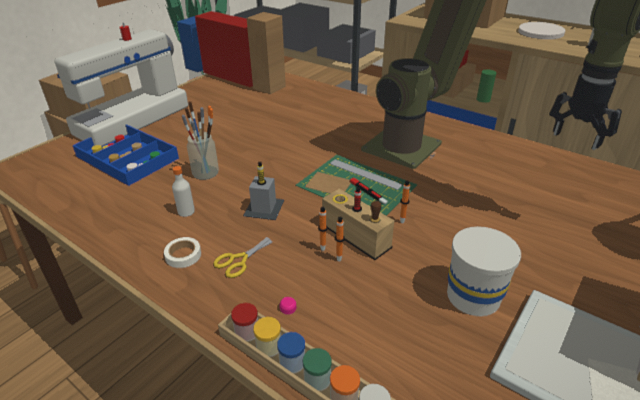

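View pics/top0.png

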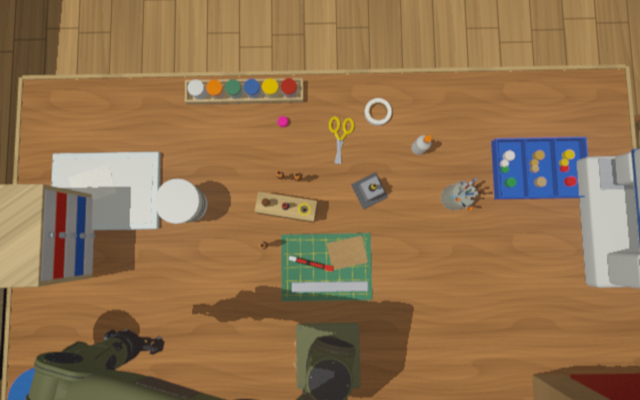

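```bash
python3 -c "
import cv2
a=cv2.imread('pics/scene0.png')[150:280,220:430];cv2.imwrite('pics/sc.png',cv2.resize(a,None,fx=3.8,fy=3.8,interpolation=2))
a=cv2.imread('pics/top0.png')[140:260,220:400];cv2.imwrite('pics/tc.png',cv2.resize(a,None,fx=4.4,fy=4.4,interpolation=2))"
```

```text
(no output)
```

View pics/sc.png

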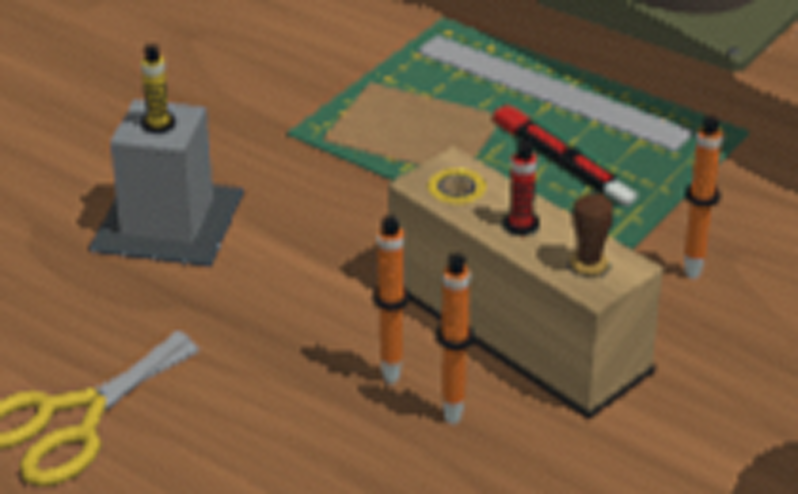

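View pics/tc.png

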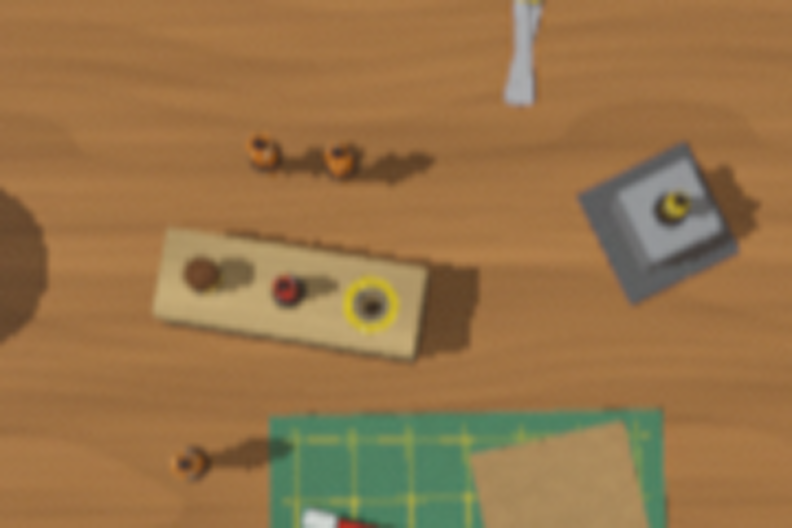

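The things that could be confused:

| Thing | Camera and pixel | Verdict |
|---|---|---|
| Yellow knife in stand | top (373,187) | wanted |
| Red knife in block, middle socket | top (286,206) | wanted |
| Free socket with yellow ring | top (304,209) | wanted |
| Red marker lying on the mat | top (312,264) | not the red knife |
| Orange look-alike knives, standing | top (280,175), (297,176), (264,245) | avoid |
| Scissors with yellow handles | top (341,128) | avoid |
| Awl | top (266,202) | avoid |

Next I work out coarse positions.

```bash
cat >> h.py <<'E'
from scipy.spatial.transform import Rotation as R
def tri(cs,uvs):
    A=[];b=[]
    for c,(u,v) in zip(cs,uvs):
        o=np.array(c['pose'])[:3,3];d=world(c,u,v,1.)-o;d/=np.linalg.norm(d);M=np.eye(3)-np.outer(d,d);A.append(M);b.append(M@o)
    return np.linalg.solve(sum(A),sum(b))
def tgt(pos,Rt=None,cmd=None):
    s=r.sense();R0=R.from_quat(s['eef_rot']);p0=s['position'] if cmd is None else cmd
    sh=R0.inv().apply(np.array(pos)-p0)/40
    rv=np.zeros(3) if Rt is None else (R0.inv()*Rt).as_rotvec(degrees=True)/8
    return np.round(sh,3),np.round(rv,3)
E
python3 - <<'E'
from h import *
t=vision.calibration('top');s=vision.calibration('scene')
P=lambda x,y,o,k:(o[0]+x/k,o[1]+y/k)
sc=lambda x,y:(220+(x+.5)/3.8-.5,150+(y+.5)/3.8-.5)
tc=lambda x,y:(220+(x+.5)/4.4-.5,140+(y+.5)/4.4-.5)
for n,a,z in [('socket',tc(371,304),90),('redtop',tc(285,288),152),('yeltop',tc(679,203),152),('awl',tc(201,272),140),('or1',tc(262,148),136),('or2',tc(341,156),136),('or3',tc(187,461),136)]:
    print(n,rayz(t,*a,z).round(1))
for n,a,z in [('socket',sc(457,186),90),('redtop',sc(524,148),154),('yeltop',sc(152,50),154),('or1',sc(391,222),136),('or2',sc(457,262),136),('or3',sc(710,124),136)]:
    print(n,rayz(s,*a,z).round(1))
print(tri([t,s],[tc(285,288),sc(524,148)]),tri([t,s],[tc(679,203),sc(152,50)]))
print(R.from_quat(r.sense()['eef_rot']).as_matrix().round(3))
for u,v in [(166,229),(428,265),(414,360),(153,316)]: print(rayz(t,*tc(u,v),90).round(1))
E
```

```text
socket [474.8  68.1  90. ]
redtop [482.6 125.4 152. ]
yeltop [ 537.2 -149.3  152. ]
awl [495.8 185.1 140. ]
or1 [583.3 142.  136. ]
or2 [576.6  86.3 136. ]
or3 [364.5 195.8 136. ]
socket [471.3  66.6  90. ]
redtop [483.7 126.5 154. ]
yeltop [ 536.1 -151.8  154. ]
or1 [578.9  89.3 136. ]
or2 [587.6 145.7 136. ]
or3 [365.1 199.5 136. ]
[482.41560847 125.4781601  152.84177219] [ 537.25494143 -149.53381124  155.32113582]
[[ 0.    -0.976  0.22 ]
 [ 0.     0.22   0.976]
 [-1.    -0.     0.   ]]
[531.9 216.2  90. ]
[502.4  26.4  90. ]
[433.9  37.6  90. ]
[468.8 225.8  90. ]
```

```bash
cat >> h.py <<'E'
_z=np.array([58.5,-8.4,0]);_z/=np.linalg.norm(_z)
def Rd(z=_z):
    x=np.array([0,0,-1.]);return R.from_matrix(np.stack([x,np.cross(z,x),z],1))
E
python3 -c "
from h import *
print(tgt([536,-150,300],Rd(),cmd=[115.489, 512.131, 303.904]))"
```

```text
(array([  0.098, -13.897, -13.835]), array([10.683,  0.   ,  0.   ]))
```

```bash
python3 -m crank '[[[0.1,-13.9,-13.83],[10.68,0,0]],[[0.1,-13.9,-13.83],[10.68,0,0]],[[0.1,-13.9,-13.83],[10.68,0,0]],[[0.1,-13.9,-13.83],[10.68,0,0]],[[0.1,-13.9,-13.83],[10.68,0,0]],[[0.1,-13.9,-13.83],[10.68,0,0]],[[0.1,-13.9,-13.83],[10.68,0,0]],[[0.1,-13.9,-13.83],[10.68,0,0]]]' 0 30; python3 -c "
from h import *
print(tgt([536,-150,300],Rd()))"
```

```text
clock: 1.85
position: [330.7, 172.8, 302.2]
eef_rot: [-0.05, 0.705, 0.051, 0.706]
ft_force: [0.8, 0.7, -0.7]
width: -0.0
(array([ 0.057, -8.721,  3.927]), array([ 2.048,  0.009, -0.005]))
```

```bash
python3 -m crank '[[[0.05,-8.7,3.93],[2.05,0,0]],[[0.05,-8.7,3.93],[2.05,0,0]],[[0.05,-8.7,3.93],[2.05,0,0]],[[0.05,-8.7,3.93],[2.05,0,0]],[[0.05,-8.7,3.93],[2.05,0,0]],[[0.05,-8.7,3.93],[2.05,0,0]],[[0.05,-8.7,3.93],[2.05,0,0]],[[0.05,-8.7,3.93],[2.05,0,0]]]'; python3 -c "
from h import *
print(tgt([536,-150,300],Rd()))"
```

```text
clock: 2.65
position: [538.8, -149.5, 299.6]
eef_rot: [0.049, 0.705, -0.05, 0.706]
ft_force: [0.9, 0.9, -0.0]
width: -0.0
(array([-0.01 , -0.023, -0.067]), array([0.021, 0.009, 0.005]))
```

```bash
python3 -m crank '[[[0,0,0],[0,0,0]],[[0,0,0],[0,0,0]]]'; python3 -c "
from h import *
s=r.sense();print(s['position'],R.from_quat(s['eef_rot']).as_matrix().round(4))
c=vision.calibration('wrist');p,d=snap('wrist','w1.png');np.savez('w1.npz',p=p,d=d,pose=c['pose'],tcp=s['position'])
for k in ['yellow_mid','stand']: print(k,vision.spot_in('wrist',k))
"
```

```text
clock: 2.85
position: [537.0, -146.7, 299.4]
eef_rot: [0.049, 0.706, -0.049, 0.705]
ft_force: [-1.3, 0.5, -0.4]
width: -0.003
[ 537.0427089  -146.72577564  299.37168649] [[-1.100e-03  1.382e-01  9.904e-01]
 [ 7.000e-04  9.904e-01 -1.382e-01]
 [-1.000e+00  5.000e-04 -1.200e-03]]
yellow_mid [{'extent': [304.0, 180.1, 32.2, 44.7], 'conf': 0.77}]
stand [{'extent': [257.8, 111.3, 121.5, 125.7], 'conf': 0.84}]
```

View pics/w1.png

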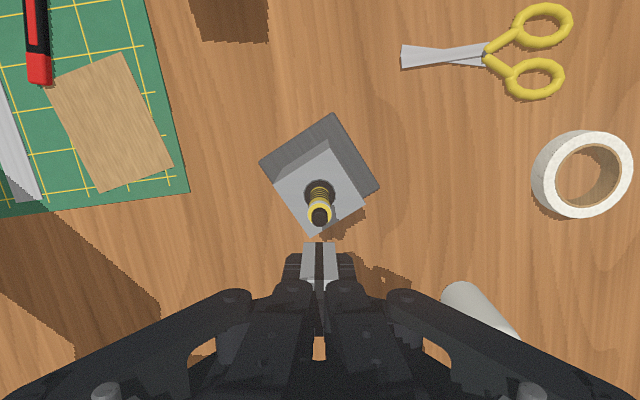

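The yellow knife stands at (319,205), button top near (320,217), and the shut fingertips are at (318,245). Now I measure in a zoomed crop and in depth.

```bash
python3 -c "
from h import *
z=np.load('w1.npz');p,d=z['p'],z['d'];c=vision.calibration('wrist');c['pose']=z['pose']
a=p[170:240,280:370,::-1];cv2.imwrite('pics/w1c.png',cv2.resize(a,None,fx=8,fy=8,interpolation=0))
for v in range(176,240,4):
  print(v,[tuple(world(c,u,v,d[v,u]).round(0).astype(int)) for u in (312,316,320,324,328)])
"
```

```text
176 [(np.int64(532), np.int64(-134), np.int64(89)), (np.int64(536), np.int64(-135), np.int64(89)), (np.int64(539), np.int64(-135), np.int64(89)), (np.int64(542), np.int64(-136), np.int64(89)), (np.int64(545), np.int64(-136), np.int64(88))]
180 [(np.int64(532), np.int64(-138), np.int64(89)), (np.int64(535), np.int64(-138), np.int64(89)), (np.int64(538), np.int64(-138), np.int64(91)), (np.int64(542), np.int64(-139), np.int64(90)), (np.int64(545), np.int64(-139), np.int64(89))]
184 [(np.int64(532), np.int64(-140), np.int64(94)), (np.int64(535), np.int64(-140), np.int64(95)), (np.int64(538), np.int64(-141), np.int64(94)), (np.int64(541), np.int64(-141), np.int64(95)), (np.int64(544), np.int64(-142), np.int64(93))]
188 [(np.int64(531), np.int64(-143), np.int64(93)), (np.int64(534), np.int64(-143), np.int64(97)), (np.int64(538), np.int64(-143), np.int64(100)), (np.int64(541), np.int64(-144), np.int64(95)), (np.int64(544), np.int64(-145), np.int64(94))]
192 [(np.int64(531), np.int64(-144), np.int64(103)), (np.int64(535), np.int64(-143), np.int64(112)), (np.int64(538), np.int64(-143), np.int
[... 2078 characters left out ...]
26), np.int64(-179), np.int64(89)), (np.int64(529), np.int64(-179), np.int64(89)), (np.int64(533), np.int64(-180), np.int64(89)), (np.int64(536), np.int64(-181), np.int64(88)), (np.int64(537), np.int64(-213), np.int64(-1))]
232 [(np.int64(525), np.int64(-183), np.int64(89)), (np.int64(529), np.int64(-183), np.int64(90)), (np.int64(528), np.int64(-216), np.int64(0)), (np.int64(532), np.int64(-217), np.int64(-2)), (np.int64(537), np.int64(-217), np.int64(0))]
236 [(np.int64(525), np.int64(-186), np.int64(89)), (np.int64(523), np.int64(-221), np.int64(-2)), (np.int64(527), np.int64(-221), np.int64(-1)), (np.int64(532), np.int64(-222), np.int64(-1)), (np.int64(536), np.int64(-222), np.int64(0))]
```

View pics/w1c.png

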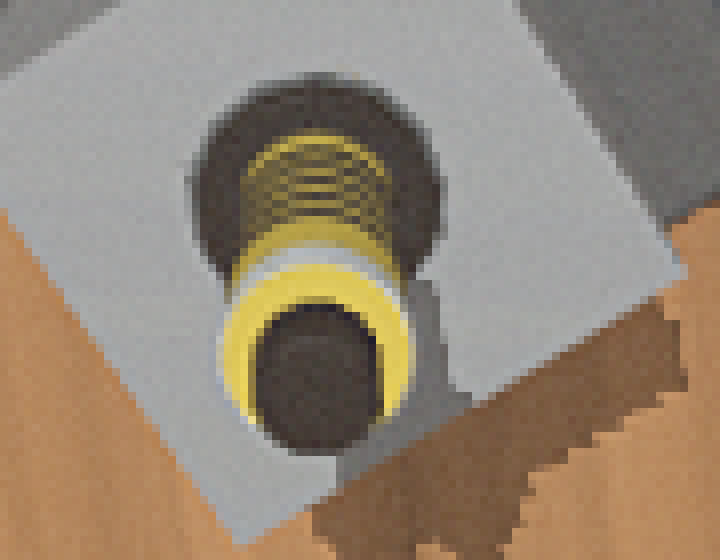

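```bash
python3 -c "
from h import *
z=np.load('w1.npz');p,d=z['p'],z['d'];c=vision.calibration('wrist');c['pose']=z['pose']
print(z['tcp'])
for P in ([537,-146.7,226.4],): print(proj(c,np.array(P)))
a=p[225:300,270:370,::-1];cv2.imwrite('pics/w1f.png',cv2.resize(a,None,fx=7,fy=7,interpolation=0))
for v in range(238,262,3):
  print(v,[world(c,u,v,d[v,u]).round(0).astype(int).tolist() for u in (305,312,318,325,332)])
"
```

```text
[ 537.0427089  -146.72577564  299.37168649]
[320.33647031 261.37521872]
238 [[510, -221, -1], [518, -223, -2], [525, -223, -1], [532, -224, 0], [540, -225, 0]]
241 [[509, -225, -1], [517, -227, -3], [524, -227, -1], [532, -228, -2], [540, -229, -1]]
244 [[532, -135, 233], [535, -135, 233], [537, -136, 232], [540, -136, 232], [543, -137, 232]]
247 [[532, -135, 235], [535, -136, 235], [537, -136, 235], [540, -136, 235], [543, -137, 235]]
250 [[532, -135, 240], [535, -136, 238], [537, -136, 239], [540, -136, 239], [543, -137, 239]]
253 [[532, -135, 242], [535, -135, 242], [537, -136, 241], [540, -136, 243], [543, -136, 243]]
256 [[532, -136, 244], [535, -135, 245], [537, -136, 244], [540, -136, 245], [543, -137, 245]]
259 [[533, -135, 247], [535, -136, 247], [538, -136, 248], [540, -136, 247], [543, -137, 247]]
```

View pics/w1f.png

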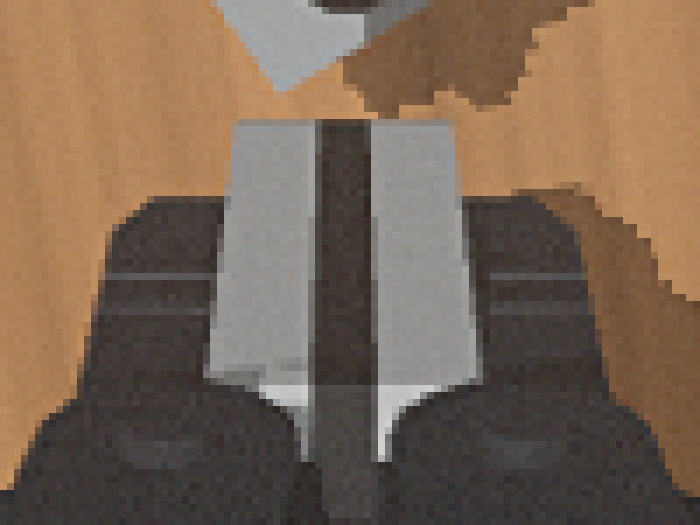

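```bash
python3 -c "
from h import *
print(tgt([537,-150.3,233],Rd()))"
python3 -m crank '[[[1.6,-0.09,0.01],[0,0,0]],[[1.6,-0.09,0.01],[0,0,0]],[[1.6,-0.09,0.01],[0,0,0]],[[1.6,-0.09,0.01],[0,0,0]],[[1.6,-0.09,0.01],[0,0,0]]]'; for i in 1 2 3; do python3 -m crank '[[[0,0,0],[0,0,0]]]' | grep -v rot; done
```

```text
(array([ 1.674, -0.124,  0.033]), array([ 0.047, -0.005, -0.003]))
clock: 3.5
position: [537.9, -149.6, 237.6]
eef_rot: [0.048, 0.704, -0.048, 0.707]
ft_force: [0.4, -0.3, -0.4]
width: -0.001
clock: 3.6
position: [538.0, -149.8, 237.6]
ft_force: [0.2, 0.9, 0.7]
width: 0.001
clock: 3.7
position: [537.7, -149.9, 237.0]
ft_force: [-0.3, -0.6, -0.6]
width: -0.001
clock: 3.8
position: [537.4, -150.0, 236.5]
ft_force: [-0.8, -0.2, -0.2]
width: -0.003
```

```bash
f(){ grep -E 'pos|ft_'|tr '\n' ' ';echo; }
python3 -m crank '[[[0.1,0,0],[0,0,0]],[[0.1,0,0],[0,0,0]]]'|f
python3 -m crank '[[[0.05,0,0],[0,0,0]],[[0.05,0,0],[0,0,0]]]'|f
python3 -m crank '[[[0.025,0,0],[0,0,0]],[[0.025,0,0],[0,0,0]]]'|f
python3 -m crank '[[[0,0,0],[0,0,0]]]'|f
```

```text
position: [536.8, -149.9, 231.3] ft_force: [-0.7, -0.3, 0.5] 
position: [536.8, -149.9, 229.4] ft_force: [-0.9, 0.4, 0.2] 
position: [537.1, -149.9, 228.8] ft_force: [0.1, 0.6, 0.9] 
position: [537.1, -149.9, 228.9] ft_force: [0.8, -0.3, -0.5]
```

```bash
f(){ grep -E 'pos|ft_'|tr '\n' ' ';echo; }
python3 -m crank '[[[0.02,0,0],[0,0,0]],[[0.02,0,0],[0,0,0]]]'|f
python3 -m crank '[[[0,0,0],[0,0,0]]]'|f
python3 -m crank '[[[0.02,0,0],[0,0,0]],[[0.02,0,0],[0,0,0]]]'|f
python3 -m crank '[[[0,0,0],[0,0,0]]]'|f
```

```text
position: [537.2, -149.9, 228.4] ft_force: [-0.6, 0.1, 2.2] 
position: [537.2, -149.9, 228.5] ft_force: [-0.4, 0.9, 2.6] 
position: [537.2, -149.9, 227.4] ft_force: [-0.0, 0.4, 4.1] 
position: [537.2, -149.9, 227.4] ft_force: [0.2, 0.1, 3.6]
```

The yellow button is felt at full height: contact at a TCP z of about 228.5, so the tip is at about 155.5. That means its blade is in. Next I back off and look at the red knife.

```bash
python3 -m crank '[[[-1.3,0,0],[0,0,0]],[[-1.3,0,0],[0,0,0]]]'|tail -2; python3 -c "
from h import *
print(tgt([482.5,126,300],Rd()))"
```

```text
ft_force: [0.8, -0.6, 0.9]
width: 0.001
(array([-0.434,  6.652, -2.342]), array([0.038, 0.051, 0.007]))
```

```bash
python3 -m crank '[[[-0.5,6.65,-2.34],[0.04,0,0]],[[-0.5,6.65,-2.34],[0.04,0,0]],[[-0.5,6.65,-2.34],[0.04,0,0]],[[-0.5,6.65,-2.34],[0.04,0,0]],[[-0.5,6.65,-2.34],[0.04,0,0]],[[-0.5,6.65,-2.34],[0.04,0,0]],[[-0.5,6.65,-2.34],[0.04,0,0]],[[-0.5,6.65,-2.34],[0.04,0,0]]]';python3 -m crank '[[[0,0,0],[0,0,0]],[[0,0,0],[0,0,0]]]'; python3 -c "
from h import *
s=r.sense();print(s['position'],R.from_quat(s['eef_rot']).as_matrix().round(4))
c=vision.calibration('wrist');p,d=snap('wrist','w2.png');np.savez('w2.npz',p=p,d=d,pose=c['pose'],tcp=s['position'])
for k in ['red_mid','socket','block']: print(k,vision.spot_in('wrist',k))
"
```

```text
clock: 6.1
position: [480.5, 127.0, 298.9]
eef_rot: [0.05, 0.705, -0.05, 0.705]
ft_force: [0.4, -0.7, 0.8]
width: -0.003
clock: 6.3
position: [480.9, 125.3, 299.0]
eef_rot: [0.051, 0.705, -0.051, 0.705]
ft_force: [0.5, -0.1, -0.2]
width: 0.004
[480.89399164 125.31681299 298.99429072] [[-4.000e-04  1.442e-01  9.896e-01]
 [-3.000e-04  9.896e-01 -1.442e-01]
 [-1.000e+00 -4.000e-04 -4.000e-04]]
red_mid [{'extent': [304.1, 175.4, 32.6, 45.3], 'conf': 0.91}, {'extent': [407.3, 189.1, 59.0, 52.3], 'conf': 0.86}, {'extent': [410.2, 131.3, 61.1, 38.0], 'conf': 0.82}]
socket [{'extent': [296.5, 235.2, 47.2, 15.1], 'conf': 0.53}]
block [{'extent': [283.5, 61.4, 83.3, 207.8], 'conf': 0.95}]
```

View pics/w2.png

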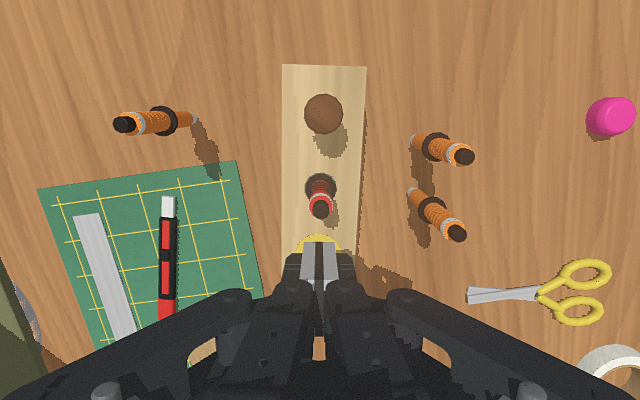

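The red knife stands at (320,195) with its button at (320,209) and the awl at (323,113). The orange look-alikes at (440,150), (438,215) and (150,120) are clear of the block. The yellow ring shows at (319,242), behind the fingertips.

```bash
python3 -c "
from h import *
z=np.load('w2.npz');p,d=z['p'],z['d'];c=vision.calibration('wrist');c['pose']=z['pose']
a=p[160:250,275:365,::-1];cv2.imwrite('pics/w2c.png',cv2.resize(a,None,fx=6.5,fy=6.5,interpolation=0))
for v in range(196,222,2):
  print(v,[world(c,u,v,d[v,u]).round(0).astype(int).tolist() for u in (310,313,316,320,324,328)])
# block edges at top: per row
for v in (75,100,140,160,230):
  m=[u for u in range(260,390) if abs(world(c,u,v,d[v,u])[2]-89)<3]
  if m: print(v,m[0],m[-1],world(c,m[0]-.5,v,d[v,m[0]]).round(1),world(c,m[-1]+.5,v,d[v,m[-1]]).round(1))
"
```

```text
196 [[475, 131, 128], [478, 134, 141], [480, 134, 144], [482, 134, 144], [485, 134, 144], [488, 132, 140]]
198 [[475, 132, 136], [477, 133, 143], [480, 133, 145], [482, 133, 144], [485, 132, 145], [487, 132, 145]]
200 [[475, 132, 143], [477, 132, 144], [479, 132, 145], [482, 132, 147], [485, 131, 145], [487, 131, 144]]
202 [[475, 131, 144], [477, 131, 144], [479, 132, 149], [482, 132, 152], [485, 131, 149], [487, 129, 143]]
204 [[475, 129, 143], [477, 130, 147], [479, 132, 155], [482, 131, 154], [484, 131, 154], [487, 128, 144]]
206 [[475, 128, 145], [477, 130, 151], [479, 131, 156], [482, 130, 156], [484, 130, 155], [487, 128, 149]]
208 [[474, 127, 144], [477, 129, 153], [479, 129, 155], [482, 129, 157], [484, 129, 155], [487, 128, 155]]
210 [[474, 125, 143], [477, 128, 154], [479, 128, 155], [481, 128, 155], [484, 127, 155], [486, 127, 155]]
212 [[474, 124, 145], [477, 127, 155], [479, 126, 154], [481, 127, 156], [484, 126, 155], [486, 126, 155]]
214 [[470, 106, 90], [477, 126, 155], [478, 125, 155], [481, 125, 156], [484, 125, 155], [486, 121, 144]]
216 [[470, 104, 90], [472, 104, 89], [478, 124, 154], [481, 124, 154], [483, 123, 155], [485, 102, 90]]
218 [[469, 102, 89], [472, 102, 88], [474, 102, 89], [481, 123, 156], [483, 122, 154], [484, 100, 89]]
220 [[469, 100, 88], [472, 100, 89], [474, 100, 90], [477, 99, 89], [481, 99, 89], [484, 98, 88]]
75 282 365 [465.1 217.8  88.4] [528.1 208.6  89.1]
100 282 364 [462.1 199.8  89.2] [525.3 190.6  89.6]
140 282 361 [457.1 170.   91.5] [519.8 160.5  88. ]
160 282 360 [454.  154.   88.4] [517.1 144.9  89. ]
230 281 356 [443.   95.4  89.5] [507.   85.9  89.2]
```

View pics/w2c.png

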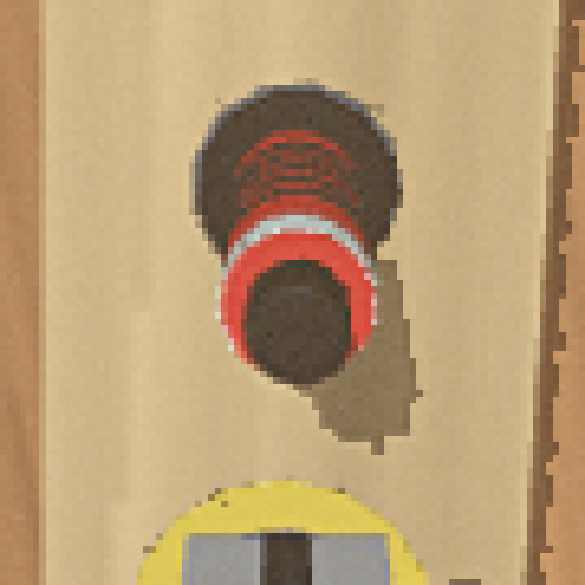

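```bash
python3 -c "
from h import *
print(tgt([481.5,127,232],Rd()))"
```

```text
(array([1.68 , 0.036, 0.009]), array([-0.012, -0.   ,  0.001]))
```

```bash
f(){ grep -E 'pos|ft_'|tr '\n' ' ';echo; }
python3 -m crank '[[[1.65,0.04,0.01],[0,0,0]],[[1.65,0.04,0.01],[0,0,0]],[[1.65,0.04,0.01],[0,0,0]],[[1.65,0.04,0.01],[0,0,0]],[[1.65,0.04,0.01],[0,0,0]]]'|f
python3 -m crank '[[[0,0,0],[0,0,0]],[[0,0,0],[0,0,0]]]'|f
python3 -m crank '[[[0.05,0,0],[0,0,0]],[[0.05,0,0],[0,0,0]]]'|f
python3 -m crank '[[[0.025,0,0],[0,0,0]],[[0.025,0,0],[0,0,0]]]'|f
```

```text
position: [482.4, 128.0, 234.7] ft_force: [0.9, 0.5, 0.8] 
position: [482.0, 128.1, 234.3] ft_force: [0.1, -0.5, -0.5] 
position: [481.3, 127.9, 231.3] ft_force: [-0.2, 0.1, 0.3] 
position: [481.2, 127.9, 230.1] ft_force: [-0.4, 0.4, -0.5]
```

```bash
f(){ grep -E 'pos|ft_'|tr '\n' ' ';echo; }
python3 -m crank '[[[0.025,0,0],[0,0,0]],[[0.025,0,0],[0,0,0]]]'|f
python3 -m crank '[[[0.02,0,0],[0,0,0]],[[0.02,0,0],[0,0,0]]]'|f
python3 -m crank '[[[0,0,0],[0,0,0]]]'|f

```

```text
position: [481.3, 127.9, 229.1] ft_force: [0.2, 0.1, 0.7] 
position: [481.5, 128.0, 228.7] ft_force: [0.6, 0.5, 1.0] 
position: [481.4, 128.0, 228.7] ft_force: [-0.1, 0.6, 1.8]
```

```bash
f(){ grep -E 'pos|ft_'|tr '\n' ' ';echo; }
python3 -m crank '[[[0.02,0,0],[0,0,0]],[[0.02,0,0],[0,0,0]]]'|f
python3 -m crank '[[[0,0,0],[0,0,0]]]'|f

```

```text
position: [481.5, 128.0, 227.9] ft_force: [-0.5, 0.1, 2.9] 
position: [481.5, 128.0, 227.9] ft_force: [-0.5, -0.3, 3.2]
```

The red button is felt at full height too (contact at a TCP z of about 228.5), so its blade is in and needs no click. Next I back off and look at the socket.

```bash
python3 -m crank '[[[-1.3,0,0],[0,0,0]],[[-1.3,0,0],[0,0,0]]]'|tail -2; python3 -c "
from h import *
print(tgt([474,67,300],Rd()))"
```

```text
ft_force: [0.7, 0.3, 0.6]
width: 0.001
(array([-0.41 , -1.553, -0.01 ]), array([-0.001,  0.047, -0.02 ]))
```

```bash
python3 -m crank '[[[-0.5,-1.5,0],[0,0,0]],[[-0.5,-1.5,0],[0,0,0]],[[-0.5,-1.5,0],[0,0,0]],[[-0.5,-1.5,0],[0,0,0]],[[-0.5,-1.5,0],[0,0,0]]]';python3 -c "
from h import *
s=r.sense();print(s['position'],R.from_quat(s['eef_rot']).as_matrix().round(4))
c=vision.calibration('wrist');p,d=snap('wrist','w3.png');np.savez('w3.npz',p=p,d=d,pose=c['pose'],tcp=s['position'])
print(vision.spot_in('wrist','socket'),s['dq'].round(3))
a=p[150:250,270:370,::-1];cv2.imwrite('pics/w3c.png',cv2.resize(a,None,fx=6,fy=6,interpolation=0))
hsv=cv2.cvtColor(p,cv2.COLOR_RGB2HSV);m=cv2.inRange(hsv,(24,120,100),(34,255,255));m[:, :260]=0;m[:,380:]=0;m[260:]=0;m[:120]=0
v,u=np.nonzero(m);W=np.array([rayz(c,a,b,90) for a,b in zip(u,v)])
print(len(u),u.min(),u.max(),v.min(),v.max(),W.mean(0))
h=cv2.convexHull(np.stack([u,v],1).astype(np.float32))[:,0];H=np.array([rayz(c,a,b,90)[:2] for a,b in h])
print(cv2.minEnclosingCircle(H.astype(np.float32)))
"
```

```text
clock: 9.1
position: [472.7, 69.1, 298.9]
eef_rot: [0.05, 0.706, -0.05, 0.705]
ft_force: [0.2, -1.0, 0.0]
width: 0.001
[472.73958454  69.12930589 298.92954961] [[-1.000e-03  1.418e-01  9.899e-01]
 [ 3.000e-04  9.899e-01 -1.418e-01]
 [-1.000e+00  2.000e-04 -1.000e-03]]
[{'extent': [293.8, 168.4, 50.0, 45.1], 'conf': 0.7}] [ 0.007  0.005  0.003  0.004 -0.004 -0.002]
945 294 342 168 215 [471.17444102  68.13912123  90.        ]
((471.1510925292969, 67.69998931884766), 20.30027198791504)
```

View pics/w3c.png

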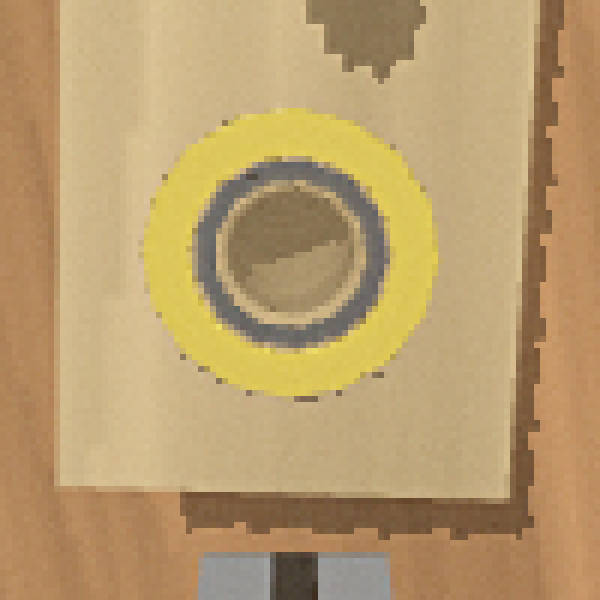

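```bash
python3 -c "
from h import *
from scipy.optimize import least_squares
def fit(P,rad):
    g=lambda q:np.hypot(P[:,0]-q[0],P[:,1]-q[1])-rad
    s=least_squares(g,P.mean(0),loss='soft_l1',f_scale=.3);return s.x,np.std(s.fun)
z=np.load('w1.npz');p,d=z['p'],z['d'];c=vision.calibration('wrist');c['pose']=z['pose']
g=p.astype(int).max(2)
m=np.zeros(g.shape,bool)
for v in range(176,208):
  for u in range(300,340):
    m[v,u]=d[v,u]>0 and g[v,u]<95 and 90.5<world(c,u,v,d[v,u])[2]<99
P=[]
for v in range(176,206):
  us=np.nonzero(m[v])[0]
  if len(us)>3:
    if v<192: P.append((us[0]-.5,v))
    if v<197 and us[-1]>325: P.append((us[-1]+.5,v))
for u in range(312,328):
  vs=np.nonzero(m[:,u])[0]
  if len(vs): P.append((u,vs[0]-.5))
for zz in (94,95):
  W=np.array([rayz(c,a,b,zz)[:2] for a,b in P]);print(fit(W,12.5))
  print('free',least_squares(lambda q:np.hypot(W[:,0]-q[0],W[:,1]-q[1])-q[2],[537,-150,12]).x)
# button top in w1: dark with z~155
for f,z0 in (('w1.npz',155),('w2.npz',155)):
  z=np.load(f);p,d=z['p'],z['d'];c['pose']=z['pose'];g=p.astype(int).max(2)
  L=[]
  for v in range(195,232):
    for u in range(305,335):
      if d[v,u]>0 and g[v,u]<95 and 153<world(c,u,v,d[v,u])[2]<158: L.append((u,v))
  L=np.array(L,np.float32);h=cv2.convexHull(L)[:,0];H=np.array([rayz(c,a,b,155.5)[:2] for a,b in h],np.float32);print(f,cv2.minEnclosingCircle(H),np.mean([rayz(c,a,b,155.5) for a,b in L],0))
"
```

```text
(array([ 536.03734011, -150.29501795]), np.float64(0.26557894023576145))
free [ 536.12785299 -150.01848668   12.27315028]
(array([ 536.05193681, -150.09612562]), np.float64(0.2699099878350905))
free [ 536.16233469 -149.76605743   12.22843539]
w1.npz ((535.9404907226562, -149.7762451171875), 5.437984466552734) [ 536.07021118 -149.74463515  155.5       ]
w2.npz ((481.59271240234375, 127.54438781738281), 5.396982192993164) [481.72384102 127.51460152 155.5       ]
```

```bash
python3 -c "
from h import *
print(tgt([536.05,-150,260],Rd()))"
```

```text
(array([ 0.972, -5.202,  2.343]), array([ 0.006, -0.008,  0.   ]))
```

```bash
python3 -m crank '[[[0,-5.2,2.34],[0,0,0]],[[0,-5.2,2.34],[0,0,0]],[[0,-5.2,2.34],[0,0,0]],[[0,-5.2,2.34],[0,0,0]],[[0,-5.2,2.34],[0,0,0]],[[0.95,-5.2,2.34],[0,0,0]],[[0.95,-5.2,2.34],[0,0,0]],[[0.95,-5.2,2.34],[0,0,0]]]' 0.45 30; python3 -m crank '[[[0,0,0],[0,0,0]],[[0,0,0],[0,0,0]],[[0,0,0],[0,0,0]]]'; python3 -c "
from h import *
s=r.sense();print(s['position'],R.from_quat(s['eef_rot']).as_matrix().round(4))
print(tgt([536.05,-150,177],Rd()))
c=vision.calibration('wrist');p,d=snap('wrist','w4.png')"
```

```text
clock: 10.0
position: [535.2, -149.9, 260.9]
eef_rot: [0.05, 0.706, -0.05, 0.704]
ft_force: [-1.0, -0.4, -0.2]
width: 0.446
clock: 10.3
position: [536.5, -150.2, 263.0]
eef_rot: [0.05, 0.704, -0.05, 0.706]
ft_force: [0.1, -0.3, -0.5]
width: 0.448
[ 536.5275432  -150.21874683  263.02468526] [[ 2.300e-03  1.413e-01  9.900e-01]
 [-7.000e-04  9.900e-01 -1.413e-01]
 [-1.000e+00 -3.000e-04  2.400e-03]]
(array([ 2.151,  0.004, -0.018]), array([0.006, 0.017, 0.002]))
```

View pics/w4.png

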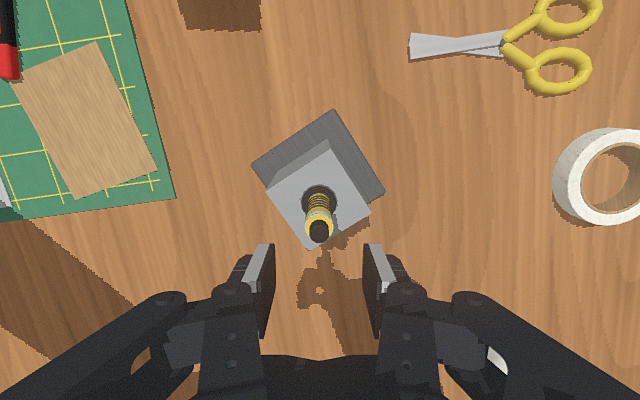

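The knife at (319,215) stands centred between the open pads, which are at (258,265) and (378,265). Now I descend.

```bash
python3 -m crank '[[[1,0,-0.01],[0,0,0]],[[1.5,0,-0.01],[0,0,0]],[[1.9,0,-0.01],[0,0,0]],[[2.15,0,-0.01],[0,0,0]],[[2.15,0,-0.01],[0,0,0]],[[2.15,0,-0.01],[0,0,0]],[[2.15,0,-0.01],[0,0,0]]]';python3 -c "
from h import *
print(tgt([536.05,-150,177],Rd()))
p,d=snap('wrist','w5.png')"
```

```text
clock: 11.05
position: [536.3, -150.8, 176.8]
eef_rot: [0.05, 0.705, -0.051, 0.706]
ft_force: [0.2, 0.7, 0.2]
width: 0.452
(array([-0.004,  0.019, -0.009]), array([-0.001,  0.016,  0.002]))
```

View pics/w5.png

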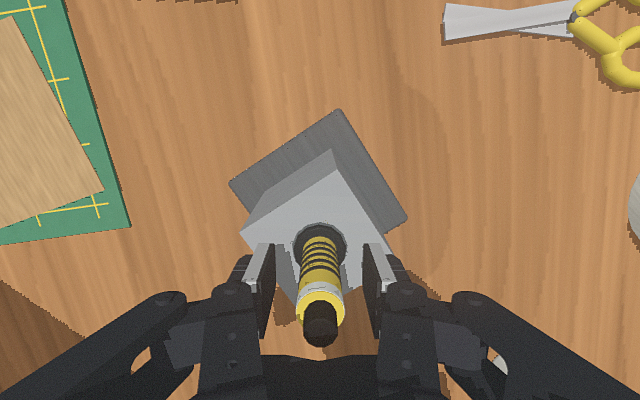

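The sleeve at (320,275) is between the pads, which are clear of the stand. Closing on it.

```bash
python3 -m crank '[[[0,0,0],[0,0,0]],[[0,0,0],[0,0,0]],[[0,0,0],[0,0,0]],[[0,0,0],[0,0,0]],[[0,0,0],[0,0,0]],[[0,0,0],[0,0,0]]]' 0 30;python3 -c "
from h import *
p,d=snap('wrist','w6.png')"
```

```text
clock: 11.7
position: [535.9, -150.7, 176.3]
eef_rot: [0.05, 0.705, -0.051, 0.706]
ft_force: [-0.2, -0.1, 5.6]
width: 0.176
```

View pics/w6.png

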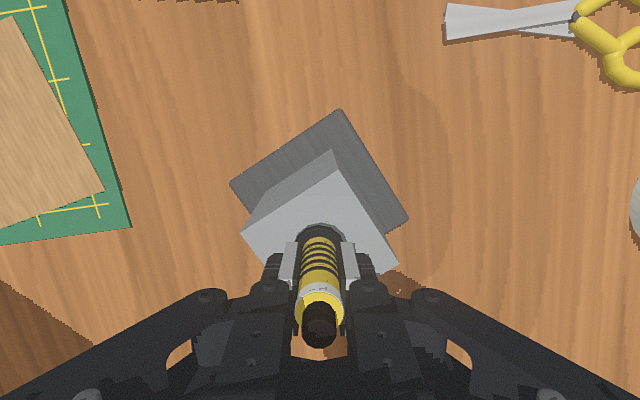

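```bash
python3 -m crank '[[[-0.3,0,0],[0,0,0]],[[-0.7,0,0],[0,0,0]],[[-1.2,0,0],[0,0,0]],[[-1.7,0,0],[0,0,0]],[[-2.15,0,0],[0,0,0]],[[-2.4,0,0],[0,0,0]],[[-2.4,0,0],[0,0,0]],[[-2.4,0,0],[0,0,0]]]';python3 -c "
from h import *
p,d=snap('wrist','w7.png')
# target: knife shift (socket - stand)
s=r.sense();print(s['position'],R.from_quat(s['eef_rot']).as_matrix().round(4))
print(tgt(np.array([535.9+471.2-536.05,-150.6+67.9+150.0,272]),Rd()))"
```

```text
clock: 12.55
position: [535.1, -150.5, 271.2]
eef_rot: [0.051, 0.706, -0.05, 0.705]
ft_force: [0.8, 0.0, -0.8]
width: 0.176
[ 534.86330595 -150.44163014  270.68208107] [[-1.800e-03  1.424e-01  9.898e-01]
 [ 5.000e-04  9.898e-01 -1.424e-01]
 [-1.000e+00  2.000e-04 -1.900e-03]]
(array([-0.027,  5.161, -2.354]), array([-0.002, -0.014, -0.002]))
```

View pics/w7.png

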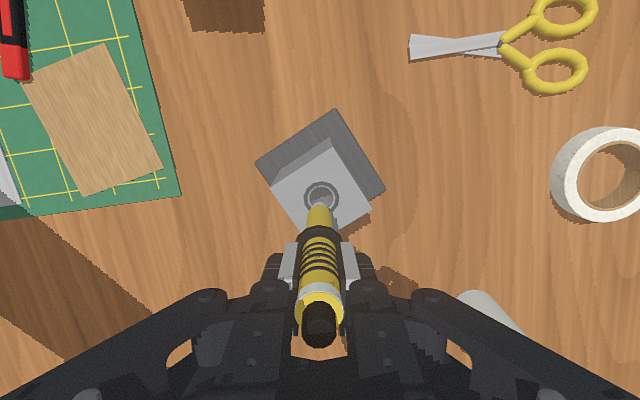

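The knife is out of the stand (empty stand socket at (320,197)), nose at about (319,208), with the blade in. Now I carry it over to the block.

```bash
python3 -m crank '[[[-0.1,1,-0.45],[0,0,0]],[[-0.1,2,-0.9],[0,0,0]],[[-0.1,3,-1.35],[0,0,0]],[[-0.1,4,-1.8],[0,0,0]],[[-0.1,4.7,-2.12],[0,0,0]],[[-0.1,5.16,-2.33],[0,0,0]],[[-0.1,5.16,-2.33],[0,0,0]],[[-0.1,5.16,-2.33],[0,0,0]]]';python3 -m crank '[[[0,0,0],[0,0,0]],[[0,0,0],[0,0,0]],[[0,0,0],[0,0,0]],[[0,0,0],[0,0,0]]]'; python3 -c "
from h import *
for i in range(1):
  s=r.sense();print(s['position'],R.from_quat(s['eef_rot']).as_matrix().round(4))
  c=vision.calibration('wrist');p,d=snap('wrist','w8.png');np.savez('w8.npz',p=p,d=d,pose=c['pose'],tcp=s['position'])
print(tgt(np.array([535.9+471.2-536.05,-150.6+67.9+150.0,272]),Rd()))
a=p[150:250,270:370,::-1];cv2.imwrite('pics/w8c.png',cv2.resize(a,None,fx=6,fy=6,interpolation=0))
"
```

```text
clock: 13.4
position: [472.1, 67.0, 274.9]
eef_rot: [0.05, 0.706, -0.05, 0.705]
ft_force: [1.0, 1.2, -0.8]
width: 0.177
clock: 13.8
position: [472.8, 66.4, 275.6]
eef_rot: [0.051, 0.705, -0.051, 0.705]
ft_force: [-0.7, -0.2, -1.2]
width: 0.174
[472.76493489  66.400041   275.61517016] [[-0.000e+00  1.435e-01  9.897e-01]
 [-0.000e+00  9.897e-01 -1.435e-01]
 [-1.000e+00 -1.000e-04 -0.000e+00]]
(array([ 0.091,  0.013, -0.044]), array([-0.008, -0.   ,  0.   ]))
```

View pics/w8c.png

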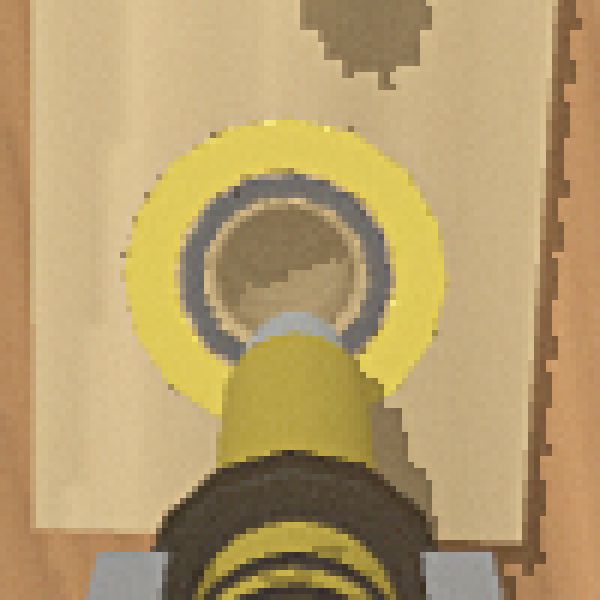

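The knife axis in the crop (x about 296) is about 2 px right of the hole centre (x about 285). That agrees with the 1.7 mm the pose shows, so I correct it and lower the nose to just above the rim.

```bash
python3 -m crank '[[[0.2,0.01,-0.044],[0,0,0]],[[0.4,0.01,-0.044],[0,0,0]],[[0.45,0.01,-0.044],[0,0,0]],[[0.45,0.01,-0.044],[0,0,0]],[[0.45,0.01,-0.044],[0,0,0]],[[0.45,0.01,-0.044],[0,0,0]]]'; python3 -c "
from h import *
s=r.sense();print(s['position'],R.from_quat(s['eef_rot']).as_matrix().round(4))
c=vision.calibration('wrist');p,d=snap('wrist','w9.png');np.savez('w9.npz',p=p,d=d,pose=c['pose'],tcp=s['position'])
a=p[150:250,270:370,::-1];cv2.imwrite('pics/w9c.png',cv2.resize(a,None,fx=6,fy=6,interpolation=0))
for v in range(190,250,5):
  print(v,[world(c,u,v,d[v,u]).round(1).tolist() for u in (306,312,318,324,330)])
"
```

```text
clock: 14.45
position: [471.1, 67.7, 257.9]
eef_rot: [0.05, 0.705, -0.05, 0.705]
ft_force: [-0.4, -0.1, -1.5]
width: 0.175
[471.09432278  67.67576244 257.88118539] [[ 5.000e-04  1.422e-01  9.898e-01]
 [ 1.000e-04  9.898e-01 -1.422e-01]
 [-1.000e+00  1.000e-04  5.000e-04]]
190 [[463.0, 78.5, 88.3], [467.2, 78.1, 89.2], [471.4, 77.7, 90.3], [475.6, 76.7, 88.6], [479.7, 76.6, 90.4]]
195 [[462.5, 75.1, 89.4], [464.0, 62.4, 40.5], [468.7, 59.2, 31.0], [474.0, 59.6, 35.4], [479.3, 72.5, 88.6]]
200 [[461.9, 71.4, 89.1], [464.2, 62.0, 55.7], [468.7, 59.1, 47.5], [473.7, 59.5, 51.4], [478.7, 63.8, 69.7]]
205 [[461.4, 67.7, 88.7], [464.5, 61.9, 70.1], [471.1, 75.0, 118.8], [474.6, 72.8, 113.1], [478.2, 62.9, 80.4]]
210 [[460.9, 64.5, 90.3], [467.4, 74.7, 127.2], [471.2, 75.7, 132.0], [474.6, 74.3, 129.0], [477.8, 61.9, 89.8]]
215 [[460.3, 60.5, 89.3], [467.6, 74.8, 137.5], [471.1, 75.2, 140.3], [474.5, 74.5, 139.5], [477.7, 70.1, 127.2]]
220 [[459.7, 56.8, 89.4], [467.9, 75.2, 147.7], [471.2, 75.3, 149.5], [474.3, 74.5, 148.3], [477.4, 70.7, 138.3]]
225 [[463.8, 71.3, 143.1], [468.0, 75.3, 156.1], [471.9, 80.5, 172.6], [474.2, 74.3, 156.0], [477.2, 71.3, 148.7]]
230 [[466.2, 79.6, 174.7], [469.0, 79.7, 176.1], [471.8, 79.5, 176.6], [474.5, 78.9, 176.2], [477.2, 78.5, 176.0]]
235 [[465.9, 77.4, 175.4], [468.7, 77.1, 175.7], [471.4, 76.5, 175.3], [474.2, 76.5, 176.1], [476.9, 75.8, 175.4]]
240 [[465.5, 74.9, 175.2], [468.5, 75.6, 178.0], [471.3, 76.1, 180.4], [473.9, 74.8, 178.1], [476.6, 73.3, 175.3]]
245 [[465.6, 74.4, 180.1], [468.7, 76.1, 185.3], [471.3, 76.2, 186.4], [473.9, 75.2, 184.9], [476.4, 73.8, 182.4]]
```

View pics/w9c.png

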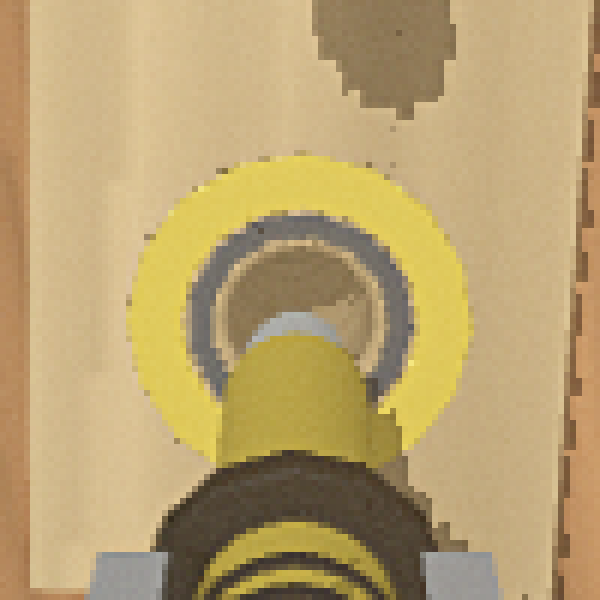

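```bash
cat > ring.py <<'E'
from h import *
from scipy.optimize import least_squares
import sys
def ring(f):
    z=np.load(f);p,d=z['p'],z['d'];c=vision.calibration('wrist');c['pose']=z['pose']
    hsv=cv2.cvtColor(p,cv2.COLOR_RGB2HSV);m=cv2.inRange(hsv,(24,130,150),(34,255,255));P=[]
    for v in range(150,260):
        us=[u for u in np.nonzero(m[v])[0] if 280<u<360 and abs(world(c,u,v,d[v,u])[2]-89.3)<3]
        if len(us)>1: P+= [(us[0]-.5,v),(us[-1]+.5,v)]
    W=np.array([rayz(c,a,b,90)[:2] for a,b in P])
    s=least_squares(lambda q:np.hypot(W[:,0]-q[0],W[:,1]-q[1])-20.5,W.mean(0),loss='soft_l1',f_scale=.3)
    return s.x,np.median(abs(s.fun))
    
for f in sys.argv[1:]: print(f,ring(f))
E
python3 ring.py w3.npz w8.npz w9.npz
```

```text
w3.npz (array([471.08614143,  67.64978592]), np.float64(0.42976961926286883))
w8.npz (array([471.09829613,  67.6430416 ]), np.float64(0.4076216520759157))
w9.npz (array([471.07167849,  67.56112809]), np.float64(0.4251713648295752))
```

The knife axis (471.1, 67.7) is on the hole centre (471.1, 67.6). Lowering in stages.

```bash
f(){ grep -E 'pos|ft_|cl'|tr '\n' ' ';echo; }
python3 -m crank '[[[0.15,0,0],[0,0,0]],[[0.3,0,0],[0,0,0]],[[0.45,0,0],[0,0,0]],[[0.45,0,0],[0,0,0]],[[0.45,0,0],[0,0,0]]]'|f
python3 -m crank '[[[0.15,0,0],[0,0,0]],[[0.3,0,0],[0,0,0]],[[0.3,0,0],[0,0,0]],[[0.3,0,0],[0,0,0]]]'|f; python3 -c "
from h import *
print(tgt([471.1,67.6,200],Rd()))"
```

```text
clock: 15.0 position: [470.7, 67.6, 239.3] ft_force: [1.2, -0.1, -1.4] 
clock: 15.4 position: [470.7, 67.6, 227.4] ft_force: [-0.1, 0.7, -1.7] 
(array([0.684, 0.002, 0.011]), array([-0.001, -0.005,  0.001]))
```

```bash
f(){ grep -E 'pos|ft_|cl'|tr '\n' ' ';echo; }
python3 -m crank '[[[0.2,0,0.01],[0,0,0]],[[0.4,0,0.01],[0,0,0]],[[0.6,0,0.01],[0,0,0]],[[0.7,0,0.01],[0,0,0]],[[0.7,0,0.01],[0,0,0]]]'|f
python3 -m crank '[[[0.15,0,0],[0,0,0]],[[0.3,0,0],[0,0,0]],[[0.3,0,0],[0,0,0]],[[0.3,0,0],[0,0,0]]]'|f
```

```text
clock: 15.9 position: [470.8, 67.5, 198.8] ft_force: [0.6, -0.5, -0.8] 
clock: 16.3 position: [471.1, 67.5, 187.5] ft_force: [0.3, 0.4, -1.3]
```

```bash
f(){ grep -E 'pos|ft_|cl'|tr '\n' ' ';echo; }
python3 -m crank '[[[0.1,0,0],[0,0,0]],[[0.2,0,0],[0,0,0]],[[0.2,0,0],[0,0,0]]]'|f
python3 -m crank '[[[0.03,0,0],[0,0,0]],[[0.03,0,0],[0,0,0]]]'|f
python3 -m crank '[[[0.03,0,0],[0,0,0]],[[0.03,0,0],[0,0,0]]]'|f
```

```text
clock: 16.6 position: [470.9, 67.5, 179.1] ft_force: [-0.9, 0.5, 0.3] 
clock: 16.8 position: [471.3, 67.5, 178.4] ft_force: [0.1, -0.5, -0.8] 
clock: 17.0 position: [471.3, 67.5, 177.2] ft_force: [-0.1, -0.2, -1.1]
```

```bash
f(){ grep -E 'pos|ft_|cl'|tr '\n' ' ';echo; }
python3 -m crank '[[[0.02,0,0],[0,0,0]],[[0.02,0,0],[0,0,0]]]'|f
python3 -m crank '[[[0.02,0,0],[0,0,0]],[[0.02,0,0],[0,0,0]]]'|f
python3 -m crank '[[[0.02,0,0],[0,0,0]],[[0.02,0,0],[0,0,0]]]'|f
```

```text
clock: 17.2 position: [471.3, 67.6, 176.4] ft_force: [0.2, 0.1, -0.7] 
clock: 17.4 position: [471.3, 67.6, 176.3] ft_force: [-1.8, 0.0, 4.5] 
clock: 17.6 position: [471.3, 67.6, 176.2] ft_force: [-3.1, 0.2, 11.0]
```

The collar is on the rim: 11 N upward at a TCP z of 176.2, the same height as in the stand. I ease off and release.

```bash
python3 -m crank '[[[-0.03,0,0],[0,0,0]],[[-0.03,0,0],[0,0,0]]]'
python3 -m crank '[[[0,0,0],[0,0,0]],[[0,0,0],[0,0,0]],[[0,0,0],[0,0,0]],[[0,0,0],[0,0,0]]]' 0.42
python3 -c "
from h import *
p,d=snap('wrist','w10.png')"
```

```text
clock: 17.8
position: [471.5, 67.6, 176.3]
eef_rot: [0.051, 0.705, -0.05, 0.706]
ft_force: [-0.4, 0.2, 3.3]
width: 0.173
clock: 18.2
position: [471.3, 67.6, 175.9]
eef_rot: [0.05, 0.705, -0.05, 0.705]
ft_force: [-0.4, -0.5, 0.2]
width: 0.424
```

View pics/w10.png

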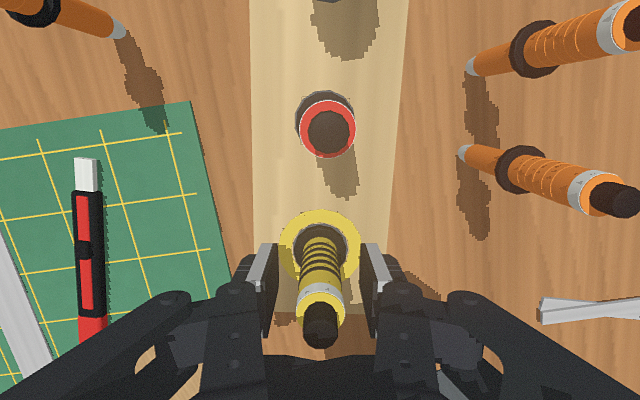

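The knife at (320,270) hangs upright with its collar on the rim, and the pads are free of it. I go straight up and inspect.

```bash
python3 -m crank '[[[-0.3,0,0],[0,0,0]],[[-0.8,0,0],[0,0,0]],[[-1.6,0,0],[0,0,0]],[[-2.6,0,0],[0,0,0]],[[-3.1,0,0],[0,0,0]],[[-3.1,0,0],[0,0,0]],[[-3.1,0,0],[0,0,0]]]'
python3 -m crank '[[[0,0,0],[0,0,0]],[[0,0,0],[0,0,0]],[[0,0,0],[0,0,0]]]' 0
python3 -c "
from h import *
s=r.sense();print(s['position'])
c=vision.calibration('wrist');p,d=snap('wrist','w11.png')
for f,(a,b,e,g) in {'y':(200,240,305,335),'r':(110,200,300,340)}.items():
  z=[]
  for v in range(a,b):
    for u in range(e,g):
      if d[v,u]>0:
        w=world(c,u,v,d[v,u])
        if w[2]>140: z.append(np.append(w,(p[v,u].max()<95)))
  z=np.array(z)
  k=z[z[:,3]==1];l=z[(z[:,3]==0)&(z[:,2]>142)];print(f,len(z),'btn',k[k[:,2]>149].mean(0).round(1) if len(k) else None,np.percentile(z[:,2],95),'rim',np.median(l[:,2]))
"
```

```text
clock: 18.95
position: [471.3, 67.6, 300.0]
eef_rot: [0.051, 0.705, -0.05, 0.705]
ft_force: [0.5, -0.3, -0.1]
width: 0.424
clock: 19.25
position: [470.7, 67.5, 299.0]
eef_rot: [0.05, 0.706, -0.051, 0.705]
ft_force: [-0.5, -0.0, 0.2]
width: 0.004
[470.73420992  67.46606219 298.99107764]
y 418 btn [471.3  68.9 154.6   1. ] 155.89869400110214 rim 144.30665980754762
r 506 btn [481.6 126.3 155.1   1. ] 155.9380078790341 rim 144.19383940229497
```

View pics/w11.png

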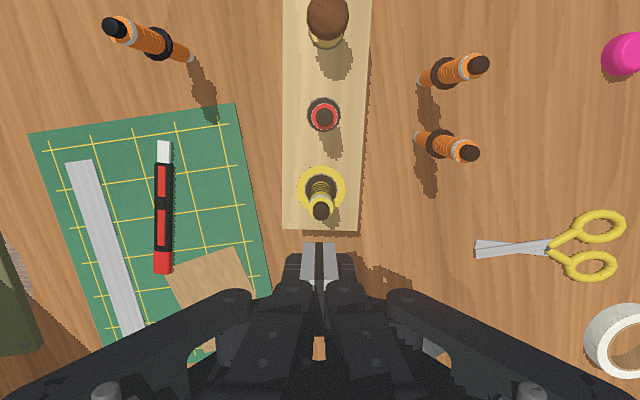

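Both buttons stand 11 mm above their rims (rim 144, top 155). The yellow knife is at (320,190–210), seated upright inside its ring, and the red knife, awl and look-alikes are as before. Handing in.

```bash
python3 -c "
from station import r
print(r.hand_in(), r.sense()['clock'])"
```

```text
the job is handed in; nothing more can be done
the job is handed in; nothing more can be done
```

The yellow knife is in the yellow-ringed socket, fully home and upright, and both knives have their blades drawn in. The job is handed in, with about 19 s used at the last reading.

- **Blades:** Before moving anything I touched each button lightly. Contact came at full height on both (about 155.5 mm, peak about 4 N), so both blades were already in and I clicked neither.
- **Transfer:** I gripped the yellow knife by its sleeve, lifted it straight out of the stand and lined it up over the socket from the wrist camera. I then lowered it until the collar rested on the rim. The seating force peaked at about 11 N and the gripper height matched the stand's, so I eased off, released and backed away upwards.
- **Last checks:** The wrist camera showed both sleeve tops at about 144 mm and both button tops at about 155 mm, which is 11 mm apart and means blade in. The camera reads about 1 mm low throughout. The yellow button was not touched again after placing, only measured by the camera.
- **Surroundings:** The yellow knife stood upright within about 1 mm of the socket centre. The red knife was still in its socket, and the awl, orange look-alikes and scissors looked undisturbed. I did not look at the jar, tub or glue bottle again, but the arm never went low near them.

No check failed or disagreed.

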